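# Hold the servo plate flush on the tilted lamp platform

### The job

The plywood plate with the black servo standing upright on it has just had contact glue spread on its underside. Pick it up, tilt it to match the slope at which the lamp stand's tilting platform is parked, and set it down flat on the platform: flush all over, centred, its edges parallel to the platform's (long side along long side, either way round). Keep it pressed on with a gentle push of about 10 N so the glue can take, and finish while still gripping and pressing it; do not push the platform off its angle and leave everything else on the bench where it is.

Things in the scene. Friction and masses are not known exactly. Their poses are not given: they have to be found in the camera images.
- carrier: the servo plate: plywood plate 80 (x) x 100 (y) x 5 mm, lying flat on the bench, with a black servo standing upright in its middle; about 0.13 kg in all, balanced about the servo. Origin: centre of the plate's underside (the glued face); z points out of the plate towards the servo. Half a turn about z makes no difference to the fit.
- servo_mid (a point): middle of the servo body, 23.5 mm above the plate's underside; axes as the plate's. Body 40 (x) x 20 (y) x 37 mm, from 5 to 42 mm above the underside; its plain sides facing +y and -y can be gripped. Ears and their posts reach x = +-27 mm (18 mm wide in y); a white round horn on top at x = +10 mm reaches 47 mm above the underside
- tilt_platform: tilting platform of the lamp stand: plywood plate 100 (x) x 120 (y) x 5 mm on a level axle along its y. Origin on the axle, 16 mm under the centre of its top face, 108 mm above the bench. Parked at a slope of 15 to 34 degrees that differs each time, low edge (-x) roughly towards the robot; a stiff tilt servo holds it until about 1.5 N m turns it about the axle
- platform_face (a point): centre of the platform's flat, rigid top face; x (100 mm side, uphill) and y (120 mm side, level) lie in the face, z is its outward normal, leaning towards the robot. The plate's underside centre belongs on this point, leaving 10 mm margin all round. Only the stand's cheeks, 65 mm away along y, come up beside the face
- platform_edge (a point): middle of the platform's low edge, on its top face, 50 mm from platform_face towards -x
- stand: the lamp stand, fixed: plywood box 200 x 200 mm with a 190 mm round disc (top 64 mm above the bench), on it two upright cheeks at y = +-68 mm (up to 127 mm high) with the tilting platform between them and a black tilt servo outside the +y cheek (out to y = 107 mm, 118 mm high). Origin: centre of its underside; the platform slopes down to its -x side
- battery_plate: bystander: plywood plate 80 x 100 x 5 mm like the carrier's but with a low black battery holder and two cells on it (23 mm high), no servo; leave it where it is
- screwdriver: bystander: screwdriver, 190 mm long, lying on the bench; leave it where it is
- tape: bystander: roll of clear tape, 90 mm across, 22 mm high, lying flat; leave it where it is
- glue: bystander: white glue bottle with an orange cap, 42 mm across, 125 mm high; leave it where it is
- gear: bystander: laser-cut plywood gear, about 88 mm across, 6 mm thick, lying flat; leave it where it is
- brush: bystander: small brush lying on the bench; leave it where it is
Mind the look-alikes: they are no part of the job. Leave any orange, pink or purple look-alike of the carrier alone.

How it is judged:
By the outcome, as a careful person would: the job done as asked, in the order asked, and still so for the second after the job is handed in, while the arm keeps its last pose, push and grip.
It also fails if it takes over 35 s, if anything falls off the work surface, if the arm or the gripper's body presses on something with over 40 N, if the wrist force passes 120 N, or if a joint passes its speed limit or range.

### The arm

A 6-joint arm with a two-finger parallel gripper is mounted at the origin on the work surface. World frame = base frame: x ahead of the robot, y to its left, z up, the work surface at z = 0. Lengths are in m, angles in rad, forces in N, time in s.
With the tool pointing down it reaches from about 0.375 to 0.9 m from the base axis. Payload 3.1 kg.
Tool frame: the origin (TCP) lies between the finger pads; the fingertips stand 22 mm ahead of it and the grasp point (between the pads) lies 3 mm ahead of it; z points along the fingers, y is the direction in which the jaws open and shut (so a half turn about z gives the same grasp; the last joint's range is limited). The gripper opens to 87 mm and grips with 3 to 60 N. Pads are 19 mm wide; open, the fingers measure 117 mm over their backs; the gripper's body (75 mm by 190 mm) begins 51 mm behind the grasp point.
Start: joints at [1.133, 0.527, 1.433, -0, 1.181, -0.178], TCP at [0.16, 0.604, 0.245] pointing down, gripper open.
Joint ranges: [-3.08, 3.08], [-0.75, 2.2], [0.22, 2.44], [-1.43, 4.57], [0, 2.65], [-2.85, 2.85]. Speed limits (rad/s): [2.79, 2.79, 3.14, 3.14, 3.14, 3.14].

### API

Orientations are given as a unit quaternion [x, y, z, w].
In Python, from rig import get_obs, camera, get_calibration, hand_in, search_frame gives the robot as it stands.
- The arm moves only by the shell command python3 -m jog 'ROWS' [FORCE]. ROWS is JSON, a list of rows, each an object with "grip": the closure in counts, from 0 (fully open) to 255 (shut); "travel": the shift along the world's x, y, z in cm, a list of three; "twist": the turn about the world's z in degrees. A call has 1 to 8 rows; each row shifts and turns the commanded pose from where the row before left it; what a row does not reach is not made up. A row lasts 1/10 s, in which the tool goes at most 50 mm and 8.59 degrees, less where a joint would pass 70% of its speed; a pose out of reach is approached as far as the arm can. A call is refused whole if a number of a shift passes 5 or a number of a turn 8.59, either way. A call with a gripper value outside its range is refused whole. The fingers move at their own pace and stop on an object; FORCE is the grip in N (left out, the last holds). Time passes only in rows, so rows that do not move let the fingers close. It gives the time, the measured TCP pose, the force and the opening at its end, in the units of the state.
- get_obs(): the state, without advancing time (a new reading comes with each control period).
- camera(name): name is "scene" or "top"; returns the picture (400x640x3 uint8, red, green, blue); there is no depth.
- get_calibration(name): a dict with "fx", "fy", "cx", "cy" (pixels), "R" (3x3) and "t" (3): a world point X has camera coordinates R X + t. Camera axes: x right, y down, z forward; pixel columns grow to the right and rows downward; lengths in m; the calibration is good to about 2 mm. A picture is of the moment at which its call begins. get_calibration takes no time and is no camera call.
- hand_in(): hands the job in, once; it reports no verdict.
Trained networks look in the newest picture that a camera, given by its name, has taken for a name from the list of things; names that differ only in an ending like _2 or _b are one class to them, and where a whole thing is asked for, a point or a joint stands for the part that bears it (a point fixed in the world has none). Each returns a list of dicts, best first, with "p" (0 to 1); they miss things now and then, are a little off and sometimes report something else, mostly with a low value. They report only what shows in the picture. A call takes as long as a camera call. They do not tell look-alikes from the thing itself.
- search_frame(target, camera): "at" ([x, y, z] in m, in world coordinates, good to about 4 mm: the middle of the surface that is visible of it).
The state is a dict: "time": time; "q": joint angles; "joint_velocities": joint speeds; "joint_torque": joint torques, N m; "position": TCP position; "tool_rot": TCP orientation; "ft_force": force on the tool from outside, world axes, zero at the start; "moment": the same for the moment, N m; "grip_width": finger opening in m.
Only numpy, scipy, OpenCV 4.12 (cv2) and the standard library are available. Lean on these libraries where they do the work, as an engineer would, in place of code of your own. Each camera call takes 0.05 s, during which the arm holds its last target. There are 200 camera calls.

## Working session

There is one attempt and no reset: what is moved stays moved. The work goes in short steps, Python scripts to look and compute and a shell command to move; the robot and the scene stay as the last step left them, time stands still between calls to the robot, and variables do not carry over. Pictures are saved under pics/ and viewed, about 8 in all and at most 12, crops included, and the job is handed in when it is done.

```bash
mkdir -p pics; ls
cat > h.py <<'E'
import numpy as np,cv2
from rig import get_obs,camera,get_calibration,hand_in,search_frame
def snap(n,f=None):
    im=camera(n)[:,:,::-1].copy()
    if f: cv2.imwrite('pics/'+f,im)
    return im
def proj(n,X):
    c=get_calibration(n);p=(np.array(c['R'])@np.atleast_2d(X).T).T+np.array(c['t'])
    return np.c_[c['fx']*p[:,0]/p[:,2]+c['cx'],c['fy']*p[:,1]/p[:,2]+c['cy']]
def back(n,uv,z):
    c=get_calibration(n);R=np.array(c['R']);t=np.array(c['t'])
    o=-R.T@t;d=R.T@np.array([(uv[0]-c['cx'])/c['fx'],(uv[1]-c['cy'])/c['fy'],1.])
    return o+d*(z-o[2])/d[2]
E
python3 - <<'E'
from h import *
a=snap('top','top0.png');b=snap('scene','scene0.png')
for c in('top','scene'):
    k=get_calibration(c);R=np.array(k['R']);print(c,k['fx'],-R.T@np.array(k['t']),R[2])
    for n in('carrier','servo_mid','platform_face','platform_edge','stand','battery_plate'):
        print(n,[(np.round(d['at'],3).tolist(),round(d['p'],2),proj(c,d['at'])[0].round().tolist()) for d in search_frame(n,c)[:3]])
print(get_obs())
E
```

```text
pics
top 366.4683639057552 [ 0.38210522 -0.08390723  1.15892591] [ 0.08595237 -0.00260633 -0.99629584]
carrier [([0.374, -0.612, 0.005], 0.78, [486.0, 238.0]), ([0.47, -0.258, 0.003], 0.7, [374.0, 204.0]), ([0.305, -0.308, 0.003], 0.65, [389.0, 257.0])]
servo_mid [([0.377, -0.617, 0.005], 0.9, [488.0, 237.0]), ([0.471, -0.258, 0.007], 0.57, [374.0, 204.0]), ([0.312, -0.309, 0.004], 0.57, [389.0, 255.0])]
platform_face []
platform_edge [([0.598, 0.102, 0.126], 0.61, [255.0, 153.0]), ([0.634, -0.213, 0.004], 0.56, [361.0, 153.0])]
stand [([0.581, 0.095, 0.065], 0.63, [261.0, 163.0]), ([0.641, 0.402, 0.018], 0.23, [167.0, 143.0])]
battery_plate [([0.583, 0.094, 0.061], 0.55, [261.0, 162.0]), ([0.643, 0.397, 0.016], 0.38, [169.0, 143.0])]
scene 410.8536723931829 [ 1.36587862 -0.35881732  1.2861062 ] [-0.57721996  0.17128678 -0.79842217]
carrier [([0.387, -0.62, 0.003], 0.73, [183.0, 220.0]), ([0.318, -0.312, 0.003], 0.71, [261.0, 189.0]), ([0.339, -0.128, 0.008], 0.58, [307.0, 183.0])]
servo_mid [([0.48, -0.265, 0.004], 0.89, [281.0, 219.0]), ([0.317, -0.311, 0.006], 0.79, [261.0, 188.0]
[... 357 characters left out ...]
16, [282.0, 218.0])]
{'time': 0.7, 'q': array([ 1.13350394e+00,  5.27434733e-01,  1.43268496e+00, -9.28655417e-06,
        1.18140113e+00, -1.78502169e-01]), 'joint_velocities': array([-0.0002298 , -0.00114864,  0.0001822 , -0.00049359,  0.00127386,
       -0.00029625]), 'joint_torque': array([-1.05506781e-03, -4.39863825e+01, -1.76949209e+01,  6.32857089e-02,
        5.02709602e-02,  1.48871055e-05]), 'position': array([0.15991397, 0.60418188, 0.24459334]), 'tool_rot': array([1.29032584e-01, 9.91640354e-01, 3.29245848e-05, 1.49780907e-05]), 'ft_force': array([-0.31394704, -0.42168297,  1.26932176]), 'moment': array([ 0.03985551, -0.02818265, -0.02431346]), 'grip_width': 0.08709714803200769}
```

```bash
python3 -c "
import cv2
for c in('top','scene'):
    a=cv2.imread(f'pics/{c}0.png');a=a[100:300,140:540] if c=='top' else a[130:330,120:520]
    cv2.imwrite(f'pics/{c}0c.png',cv2.resize(a,(800,400),interpolation=cv2.INTER_CUBIC))
"
```

```text
(no output)
```

View pics/top0c.png

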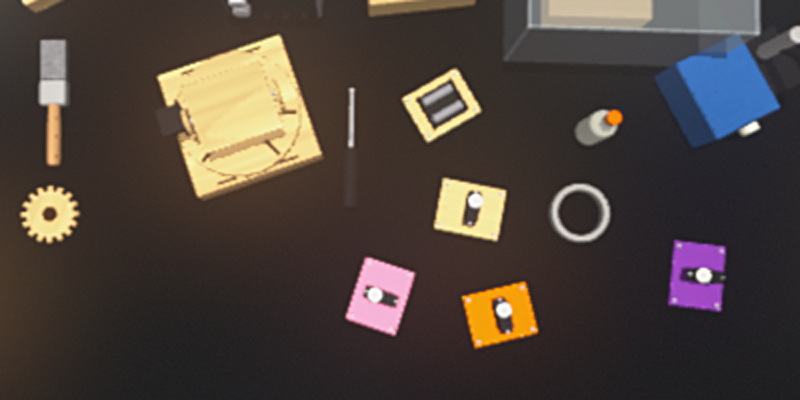

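View pics/scene0c.png

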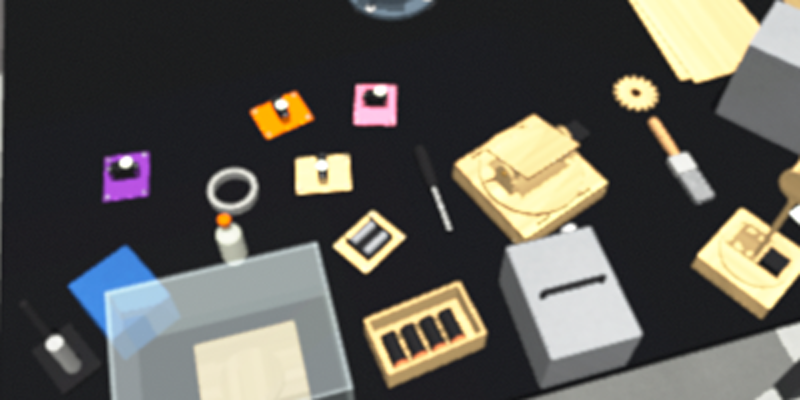

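```bash
cat > m.py <<'E'
from h import *
a=cv2.imread('pics/top0.png');b=cv2.imread('pics/scene0.png')
for n,im,(u,v) in(('top',a,(375,204)),('scene',b,(281,218))):
    hsv=cv2.cvtColor(im,cv2.COLOR_BGR2HSV)
    m=((hsv[...,2]>110)).astype(np.uint8)
    x0,y0=u-30,v-30
    s=m[y0:y0+60,x0:x0+60];nl,lab,st,ce=cv2.connectedComponentsWithStats(s)
    k=lab[30-8,30-14] or lab[30,44]
    ct=max(cv2.findContours((lab==k).astype(np.uint8),0,1)[0],key=len).reshape(-1,2)
    hull=cv2.convexHull(ct).reshape(-1,2)+[x0,y0]
    P=np.array([back(n,p,.005)[:2] for p in hull],np.float32)
    r=cv2.minAreaRect(P);print(n,st[k],r, 'horn/servo')
A=cv2.resize(a[110:205,210:310],None,fx=6,fy=6,interpolation=2)[:, :600]
B=cv2.resize(b[180:260,340:440],None,fx=6,fy=6,interpolation=2)
cv2.imwrite('pics/pA.png',A);cv2.imwrite('pics/pB.png',B)
E
python3 m.py
```

```text
top [ 12  15  36  32 818] ((0.4696458876132965, -0.2600950598716736), (0.10374881327152252, 0.08401954174041748), 80.39552307128906) horn/servo
scene [ 16  19  30  21 544] ((0.471733957529068, -0.26076173782348633), (0.10836467146873474, 0.08867023140192032), 79.42056274414062) horn/servo
```

View pics/pA.png

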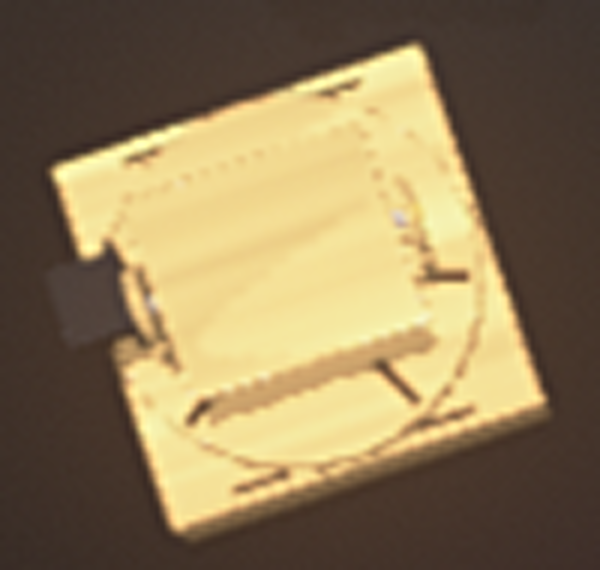

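View pics/pB.png

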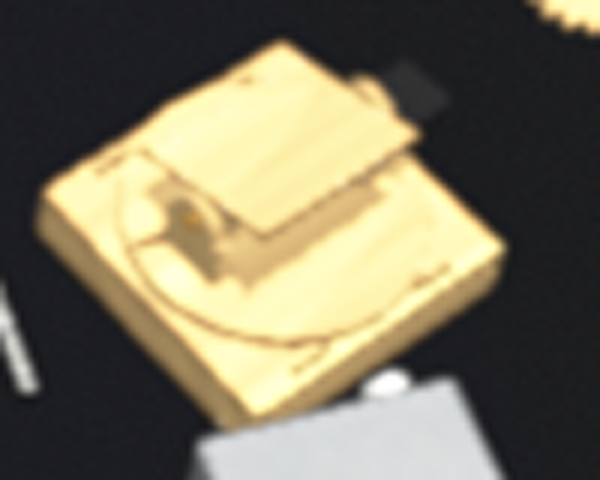

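```bash
cat > fit.py <<'E'
from h import *
from scipy.optimize import least_squares
def face(p):
    x,y,w,s=p[:4];ux=np.array([np.cos(w)*np.cos(s),np.sin(w)*np.cos(s),np.sin(s)]);uy=np.array([-np.sin(w),np.cos(w),0]);n=np.cross(ux,uy)
    return np.array([x,y,.108])+.016*n,ux,uy,n
def corners(p):
    c,ux,uy,n=face(p);return np.array([c+.05*a*ux+.06*b*uy for a,b in((1,1),(1,-1),(-1,-1),(-1,1))])
def box(p):
    x,y,w,s,h=p;e=np.array([np.cos(w),np.sin(w),0]);f=np.array([-e[1],e[0],0])
    return np.array([np.array([x,y,h])+.1*a*e+.1*b*f for a,b in((1,1),(1,-1),(-1,-1),(-1,1))])
o=np.array
T=lambda L:o(L)/6-.42+[210,110];S=lambda L:o(L)/6-.42+[340,180]
tb=T([(50,168),(422,42),(548,402),(172,530)]);tp=T([(125,197),(362,123),(430,322),(200,398)])
sb=S([(505,245),(245,415),(45,190),(283,40)]);sp=S([(418,133),(265,237),(143,150)])
def res(p):
    return np.r_[(proj('top',box(p))-tb).ravel(),(proj('scene',box(p))-sb).ravel(),(proj('top',corners(p))-tp).ravel(),(proj('scene',corners(p)[:3])-sp).ravel()]
if __name__=='__main__':
    r=least_squares(res,[.6,.1,.32,.4,.05],loss='soft_l1',x_scale=[.01,.01,.02,.05,.01]);p=r.x
    print(p,np.degrees(p[2:4]));print(res(p).reshape(-1,2).round(2).tolist());print(face(p))
    np.save('p.npy',p)
    for n,f,(x0,y0) in(('top','pA',(210,110)),('scene','pB',(340,180))):
        im=cv2.imread(f'pics/{f}.png')
        for P,c in((corners(p),(0,0,255)),(box(p),(255,0,0))):
            q=((proj(n,P)-[x0,y0]+.42)*6).round().astype(int);cv2.polylines(im,[q],True,c,1)
        cv2.imwrite(f'pics/{f}o.png',im)
    h=[cv2.imread(f'pics/{f}o.png')[:480] for f in('pA','pB')]
    cv2.imwrite('pics/ov.png',cv2.resize(np.hstack(h),(800,320),interpolation=3))
    ob=get_obs();from scipy.spatial.transform import Rotation as Ro
    print(Ro.from_quat(ob['tool_rot']).as_matrix().round(3))
E
python3 fit.py
```

```text
[0.60063819 0.10186466 0.36274892 0.25071533 0.05158746] [20.78398242 14.36493   ]
[[0.54, -0.59], [0.28, -0.27], [0.16, 0.36], [0.33, 0.36], [-0.07, 0.27], [1.95, 0.16], [-0.63, -0.34], [0.18, -0.13], [-0.58, 0.71], [0.11, -0.46], [0.48, -0.24], [-0.69, 0.5], [-0.09, 0.37], [-0.3, -0.29], [1.06, 0.01]]
(array([0.59692695, 0.10045608, 0.12349976]), array([0.90569467, 0.34375143, 0.24809698]), array([-0.35484561,  0.93492491,  0.        ]), array([-0.23195205, -0.08803613,  0.9687352 ]))
[[-0.967  0.256  0.   ]
 [ 0.256  0.967  0.   ]
 [-0.     0.    -1.   ]]
```

View pics/ov.png

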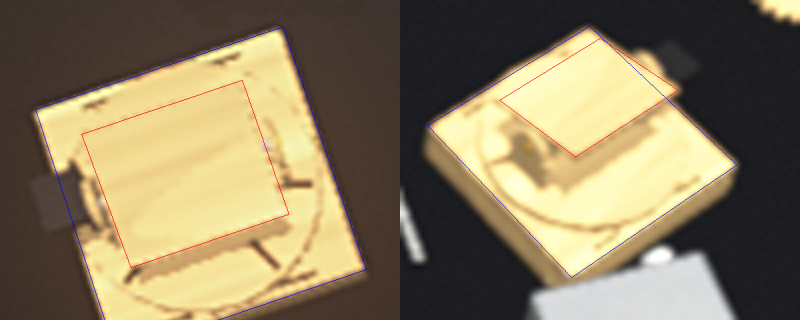

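```bash
python3 -m jog '[{"grip":0,"travel":[3.5,-3.5,0],"twist":1},{"grip":0,"travel":[3.5,-3.5,0],"twist":1},{"grip":0,"travel":[3.5,-3.5,0],"twist":1},{"grip":0,"travel":[3.5,-3.5,0],"twist":1},{"grip":0,"travel":[3.5,-3.5,0],"twist":1},{"grip":0,"travel":[3.5,-3.5,0],"twist":0},{"grip":0,"travel":[3.5,-3.5,0],"twist":0},{"grip":0,"travel":[3.5,-3.5,0],"twist":0}]' 12
python3 -m jog '[{"grip":0,"travel":[0,-5,0],"twist":0},{"grip":0,"travel":[0,-5,0],"twist":0},{"grip":0,"travel":[0,-5,0],"twist":0},{"grip":0,"travel":[0,-5,0],"twist":0},{"grip":0,"travel":[0,-5,0],"twist":0},{"grip":0,"travel":[0,-5,0],"twist":0},{"grip":0,"travel":[0,-5,0],"twist":0},{"grip":0,"travel":[0,-5,0],"twist":0}]'
python3 -m jog '[{"grip":0,"travel":[0.8,-4.6,0],"twist":0},{"grip":0,"travel":[0.8,-4.6,0],"twist":0},{"grip":0,"travel":[0.8,-4.6,0],"twist":0},{"grip":0,"travel":[0.8,-4.6,0],"twist":0},{"grip":0,"travel":[0,0,0],"twist":0}]'; python3 -c "
from h import *
from scipy.spatial.transform import Rotation as R
print(R.from_quat(get_obs()['tool_rot']).as_matrix().round(3))
print([ (np.round(d['at'],3),d['p']) for d in search_frame('servo_mid','top') if abs(d['at'][1]+.26)<.05])"
```

```text
time: 1.5
position: [0.4412, 0.3226, 0.2448]
tool_rot: [0.086, 0.996, 0.0, 0.0]
ft_force: [-0.0, 0.9, -0.8]
grip_width: 0.0873
time: 2.3
position: [0.4398, -0.0779, 0.245]
tool_rot: [0.086, 0.996, -0.0, 0.001]
ft_force: [0.1, -0.4, -0.2]
grip_width: 0.087
time: 2.8
position: [0.4738, -0.2667, 0.2451]
tool_rot: [0.088, 0.996, -0.003, 0.002]
ft_force: [-0.5, 0.1, -0.5]
grip_width: 0.0871
[[-0.984  0.176  0.004]
 [ 0.176  0.984 -0.006]
 [-0.005 -0.005 -1.   ]]
[(array([ 0.471, -0.258,  0.007]), 0.57), (array([ 0.312, -0.309,  0.004]), 0.57)]
```

```bash
python3 -m jog '[{"grip":0,"travel":[-0.1,0,-5],"twist":0},{"grip":0,"travel":[0,0,-5],"twist":0},{"grip":0,"travel":[0,0,-5],"twist":0},{"grip":0,"travel":[0,0,-4],"twist":0},{"grip":0,"travel":[0,0,-2.2],"twist":0},{"grip":0,"travel":[0,0,0],"twist":0},{"grip":0,"travel":[0,0,0],"twist":0}]' 12
python3 -m jog '[{"grip":255,"travel":[0,0,0],"twist":0},{"grip":255,"travel":[0,0,0],"twist":0},{"grip":255,"travel":[0,0,0],"twist":0},{"grip":255,"travel":[0,0,0],"twist":0},{"grip":255,"travel":[0,0,0],"twist":0},{"grip":255,"travel":[0,0,0],"twist":0},{"grip":255,"travel":[0,0,0],"twist":0},{"grip":255,"travel":[0,0,0],"twist":0}]'
```

```text
time: 3.55
position: [0.4709, -0.2589, 0.0329]
tool_rot: [0.085, 0.996, 0.0, -0.0]
ft_force: [0.3, 0.9, 0.8]
grip_width: 0.0872
time: 4.35
position: [0.4709, -0.2598, 0.0325]
tool_rot: [0.086, 0.996, 0.0, -0.0]
ft_force: [0.5, -0.4, -0.3]
grip_width: 0.0307
```

```bash
python3 -m jog '[{"grip":255,"travel":[0,0,0],"twist":0},{"grip":255,"travel":[0,0,0],"twist":0},{"grip":255,"travel":[0,0,0],"twist":0},{"grip":255,"travel":[0,0,0],"twist":0}]'
python3 -m jog '[{"grip":255,"travel":[0,0,1],"twist":0},{"grip":255,"travel":[0,0,3],"twist":0},{"grip":255,"travel":[0,0,4],"twist":0},{"grip":255,"travel":[0,0,4],"twist":0},{"grip":255,"travel":[0,0,4],"twist":0},{"grip":255,"travel":[0,0,4],"twist":0},{"grip":255,"travel":[0,0,1.3],"twist":0},{"grip":255,"travel":[0,0,0],"twist":0}]'
python3 - <<'E'
from h import *
a=snap('top','top1.png');b=snap('scene','scene1.png')
x=get_obs()['position'];u=proj('top',x)[0].astype(int);v=proj('scene',x)[0].astype(int)
f=lambda i,w:cv2.resize(i[max(0,w[1]-40):w[1]+40,w[0]-50:w[0]+50],(600,480),interpolation=2)
print(u,v);cv2.imwrite('pics/l.png',cv2.resize(np.hstack([f(a,u),f(b,v)]),(800,320)))
E
```

```text
time: 4.75
position: [0.4709, -0.2598, 0.0325]
tool_rot: [0.086, 0.996, 0.0, -0.0]
ft_force: [0.2, 0.2, -0.9]
grip_width: 0.02
time: 5.55
position: [0.4718, -0.2605, 0.2487]
tool_rot: [0.086, 0.996, -0.002, 0.003]
ft_force: [-0.4, -0.0, -2.0]
grip_width: 0.0196
[389 197] [276 174]
```

View pics/l.png

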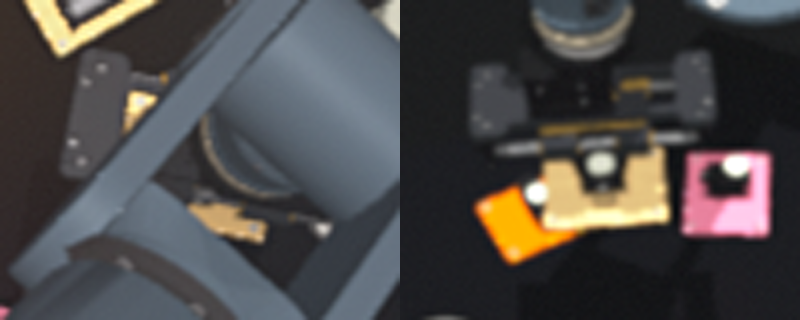

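Run:
```python
from h import *
o=get_obs();print(o['position'],o['ft_force'])
im=cv2.imread('pics/scene1.png')
P=[back('scene',q,o['position'][2]-.033) for q in((262.0,191.4),(292.8,189.6))]
d=P[1]-P[0];print(P,np.hypot(*d[:2]),np.degrees(np.arctan2(d[1],d[0])))
m=(P[0]+P[1])/2;a=np.radians(-10);print('centre',m[:2]-.04*np.array([np.cos(a),np.sin(a)]))
```

```text
[ 0.47024045 -0.25920452  0.24537838] [-0.60234268 -0.27370986 -2.67494283]
[array([ 0.49977071, -0.31687893,  0.21237838]), array([ 0.51926074, -0.21656377,  0.21237838])] 0.10219096675190606 79.00509720356126
centre [ 0.47012341 -0.25977542]
```

```bash
python3 -m jog '[{"grip":255,"travel":[0.5,1.4,0],"twist":2},{"grip":255,"travel":[1.0,2.9,0],"twist":3},{"grip":255,"travel":[1.4,4,0],"twist":3.5},{"grip":255,"travel":[1.4,4,0],"twist":3.5},{"grip":255,"travel":[1.4,4,0],"twist":3.5},{"grip":255,"travel":[1.4,4,0],"twist":3.5},{"grip":255,"travel":[1.4,4,0],"twist":3.5},{"grip":255,"travel":[1.4,4,0],"twist":3.5}]'
python3 -m jog '[{"grip":255,"travel":[1.2,3.6,0],"twist":2.5},{"grip":255,"travel":[0.8,2.5,0],"twist":1.5},{"grip":255,"travel":[0.5,1.6,0],"twist":0.7},{"grip":255,"travel":[0,0,-2],"twist":0},{"grip":255,"travel":[0,0,-2.4],"twist":0},{"grip":255,"travel":[0,0,0],"twist":0},{"grip":255,"travel":[0,0,0],"twist":0},{"grip":255,"travel":[0,0,0],"twist":0}]'
python3 - <<'E'
from h import *
from scipy.spatial.transform import Rotation as R
o=get_obs();print(o['position'],o['ft_force'],o['moment'],o['grip_width'],R.from_quat(o['tool_rot']).as_matrix().round(3)[:,1])
b=snap('scene','scene2.png');v=proj('scene',o['position'])[0].astype(int)-[0,0]
print(v);cv2.imwrite('pics/s2.png',cv2.resize(b[v[1]-40:v[1]+60,v[0]-60:v[0]+60],(720,600),interpolation=2))
E
```

```text
time: 6.45
position: [0.569, 0.0262, 0.2436]
tool_rot: [-0.143, 0.99, 0.001, -0.002]
ft_force: [0.5, -0.9, -1.4]
grip_width: 0.0199
time: 7.25
position: [0.5955, 0.0999, 0.2023]
tool_rot: [-0.181, 0.983, -0.0, 0.001]
ft_force: [0.2, -0.7, -1.5]
grip_width: 0.0199
[0.59549546 0.09994631 0.20228919] [ 0.20036654 -0.73811276 -1.51707515] [ 0.0720521   0.00941131 -0.06620087] 0.019872481160876133 [-0.356  0.935 -0.   ]
[389 189]
```

View pics/s2.png

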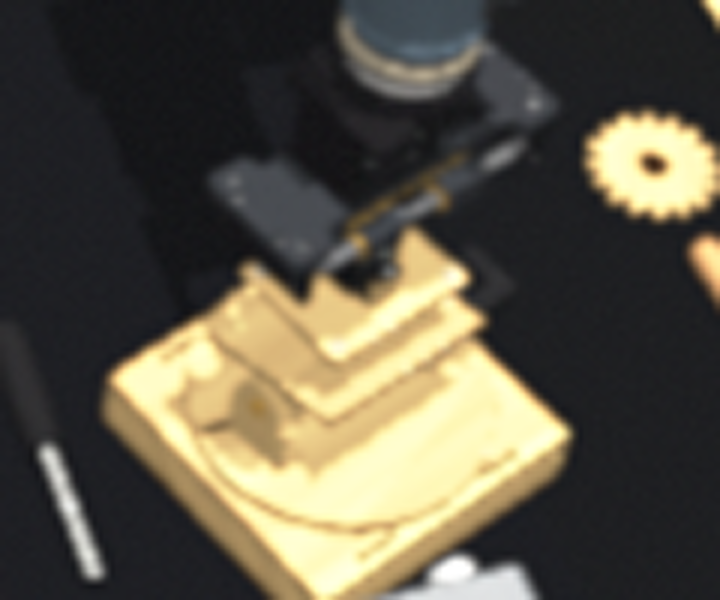

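```bash
python3 -m jog '[{"grip":255,"travel":[0,0,-2],"twist":0},{"grip":255,"travel":[0,0,-1.2],"twist":0},{"grip":255,"travel":[0,0,0],"twist":0},{"grip":255,"travel":[0,0,0],"twist":0}]' 8
for i in 1 2 3; do python3 -m jog '[{"grip":255,"travel":[0,0,-0.15],"twist":0},{"grip":255,"travel":[0,0,0],"twist":0},{"grip":255,"travel":[0,0,0],"twist":0}]' | grep -E "pos|force|width"; done
```

```text
time: 7.7
position: [0.595, 0.1001, 0.1698]
tool_rot: [-0.181, 0.983, -0.0, 0.0]
ft_force: [0.8, -0.4, -0.6]
grip_width: 0.0201
position: [0.5952, 0.1002, 0.1685]
ft_force: [0.3, 0.0, -1.4]
grip_width: 0.0204
position: [0.5949, 0.1002, 0.1665]
ft_force: [-0.4, 0.0, -1.1]
grip_width: 0.0201
position: [0.5946, 0.1001, 0.1652]
ft_force: [-1.4, -0.7, 1.8]
grip_width: 0.0198
```

```bash
for i in 1 2; do python3 -m jog '[{"grip":255,"travel":[-0.07,-0.03,-0.13],"twist":0},{"grip":255,"travel":[-0.07,-0.03,-0.13],"twist":0},{"grip":255,"travel":[-0.07,-0.03,-0.13],"twist":0},{"grip":255,"travel":[0,0,0],"twist":0},{"grip":255,"travel":[0,0,0],"twist":0}]'| grep -E "pos|force|width"; done; python3 -c "
from h import *
print(get_obs()['moment'])"
```

```text
position: [0.5926, 0.0993, 0.1611]
ft_force: [-2.4, 0.1, 3.4]
grip_width: 0.0201
position: [0.5908, 0.0985, 0.157]
ft_force: [-1.8, 0.3, 1.0]
grip_width: 0.0199
[0.23053574 0.17439811 0.00528181]
```

```bash
for i in 1 2 3; do python3 -m jog '[{"grip":255,"travel":[-0.03,-0.01,-0.07],"twist":0},{"grip":255,"travel":[0,0,0],"twist":0},{"grip":255,"travel":[0,0,0],"twist":0}]'| grep -E "pos|force|width"; done
python3 - <<'E'
from h import *
o=get_obs();print(o['position'],o['moment'])
b=snap('scene','scene3.png');v=np.array([389,189])
cv2.imwrite('pics/s3.png',cv2.resize(b[v[1]-20:v[1]+50,v[0]-40:v[0]+44],(720,600),interpolation=2))
E
```

```text
position: [0.5905, 0.0984, 0.1565]
ft_force: [-0.9, 1.2, 1.2]
grip_width: 0.0197
position: [0.5902, 0.0982, 0.1559]
ft_force: [-1.5, 1.4, 1.8]
grip_width: 0.02
position: [0.5898, 0.0981, 0.1551]
ft_force: [-1.5, 1.8, 2.0]
grip_width: 0.0201
[0.5897873  0.09808243 0.15512116] [0.36586375 0.1029814  0.07392071]
```

View pics/s3.png

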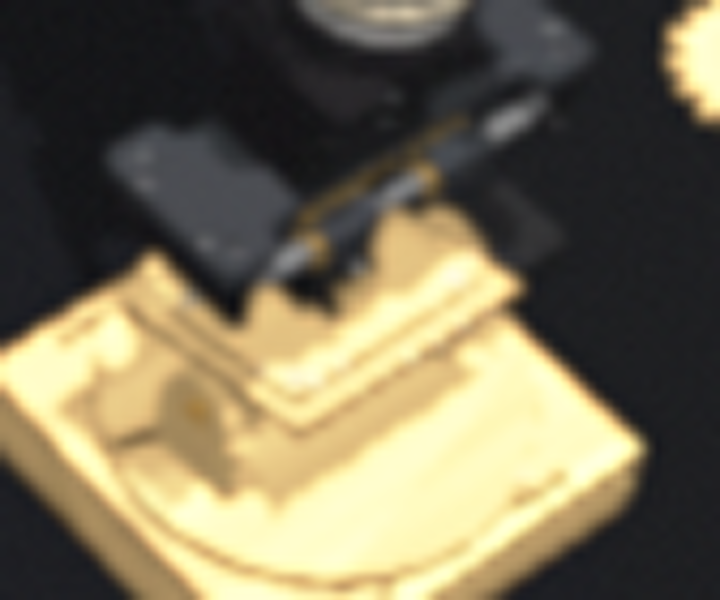

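```bash
for i in 1 2 3 4; do python3 -m jog '[{"grip":255,"travel":[0,0,-0.06],"twist":0},{"grip":255,"travel":[0,0,0],"twist":0},{"grip":255,"travel":[0,0,0],"twist":0}]'| grep -E "pos|force"; done
```

```text
position: [0.5896, 0.098, 0.1546]
ft_force: [-2.9, 0.2, 3.3]
position: [0.5895, 0.098, 0.1545]
ft_force: [-3.4, 2.2, 6.9]
position: [0.5896, 0.098, 0.1543]
ft_force: [-3.9, -0.1, 8.9]
position: [0.5897, 0.0981, 0.1539]
ft_force: [-3.3, 1.0, 9.4]
```

```bash
for i in 1 2 3 4; do python3 -m jog '[{"grip":255,"travel":[0,0,0],"twist":0},{"grip":255,"travel":[0,0,0],"twist":0}]' 20| grep -E "time|pos|force"; done
python3 - <<'E'
from h import *
b=snap('scene','scene4.png');t=snap('top','top4.png')
from fit import face,corners
p=np.load('p.npy')
c,ux,uy,n=face(p)
ims=[]
for nm,i,v,s in(('scene',b,(389,205),7),('top',t,(260,157),7)):
    x0,y0=v[0]-45,v[1]-36
    im=cv2.resize(i[y0:y0+60,x0:x0+80],None,fx=s,fy=s,interpolation=2)
    pl=np.array([c+.04*a*ux+.05*q*uy+.005*n for a,q in((1,1),(1,-1),(-1,-1),(-1,1))])
    for P,col in((corners(p),(0,0,255)),(pl,(255,0,0))):
        cv2.polylines(im,[((proj(nm,P)-[x0,y0]+.43)*s).round().astype(int)],True,col,1)
    ims.append(im)
cv2.imwrite('pics/s4.png',ims[0]);cv2.imwrite('pics/t4.png',ims[1])
E
```

```text
time: 11.95
position: [0.5897, 0.0981, 0.1539]
ft_force: [-4.3, 1.4, 10.0]
time: 12.15
position: [0.5897, 0.0981, 0.1539]
ft_force: [-3.0, -0.2, 9.5]
time: 12.35
position: [0.5897, 0.0981, 0.1539]
ft_force: [-3.8, 1.6, 9.9]
time: 12.55
position: [0.5897, 0.0981, 0.1539]
ft_force: [-3.7, 0.5, 9.1]
```

View pics/s4.png

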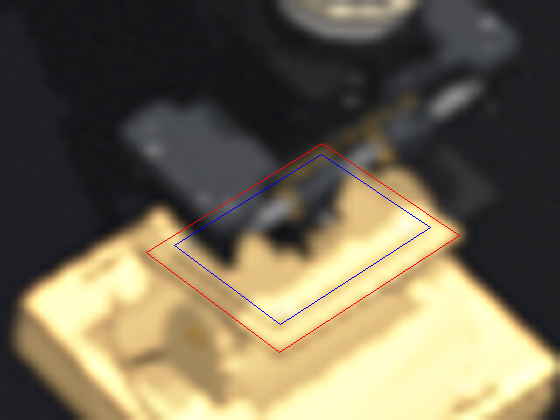

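Run:
```python
from h import *
from fit import face,corners
p=np.load('p.npy');c,ux,uy,n=face(p)
b=cv2.imread('pics/scene4.png');x0,y0,s=355,178,12
g=b[y0:y0+50,x0:x0+66,1].astype(float);g=np.clip((g-110)*255/145,0,255)
g=(g/255)**2*255
im=cv2.cvtColor(cv2.resize(g.astype(np.uint8),None,fx=s,fy=s,interpolation=2),cv2.COLOR_GRAY2BGR)
pl=np.array([c+.04*a*ux+.05*q*uy+.005*n for a,q in((1,1),(1,-1),(-1,-1),(-1,1))])
for P,col in((corners(p),(0,0,255)),(pl,(255,0,0))):
    for q in ((proj('scene',P)-[x0,y0]+.46)*s).round().astype(int): cv2.circle(im,tuple(map(int,q)),4,col,-1)
cv2.imwrite('pics/s5.png',im)
```

```text
(no output)
```

View pics/s5.png

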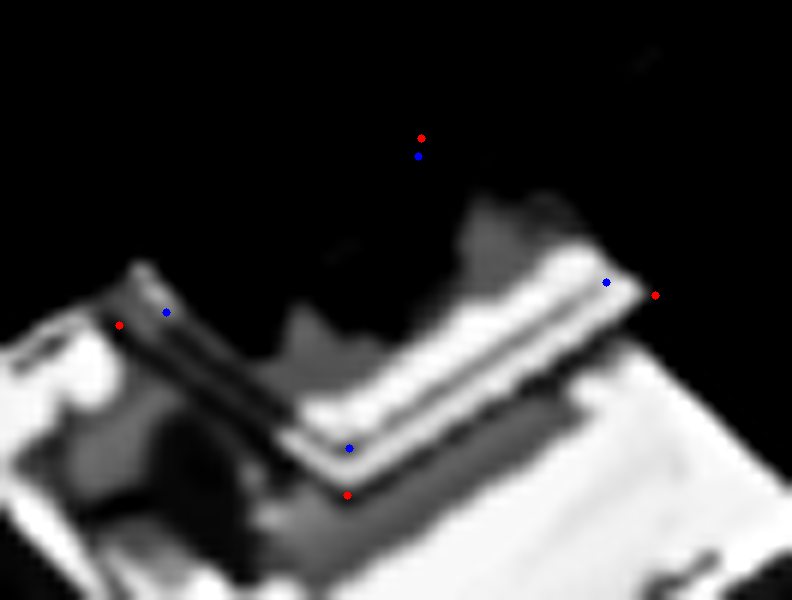

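Run:
```python
from h import *
from fit import face
p=np.load('p.npy');c,ux,uy,n=face(p)
g=cv2.imread('pics/scene4.png')[...,1].astype(np.float32)
g0=cv2.imread('pics/scene0.png')[...,1].astype(np.float32)
def prof(G,f,ds,es):
    out=[]
    for d in ds:
        q=proj('scene',np.array([f(d,e) for e in es])).astype(np.float32)
        out.append(int(cv2.remap(G,q[:,:1],q[:,1:],cv2.INTER_CUBIC).mean()))
    return out
for nm,rng in(('near A',(-45,-15)),('near B',(10,40))):
    es=np.arange(*rng,2)
    ds=np.arange(24,60,2)
    for G in(g,g0): print(nm,list(zip(ds.tolist(),prof(G,lambda d,e:c+d/1e3*ux+e/1e3*uy,ds,es))))
ds=np.arange(34,72,2)
for rng in((-25,0),(5,30)):
    for G in(g,g0): print('left',rng,list(zip((-ds).tolist(),prof(G,lambda d,e:c-d/1e3*uy+e/1e3*ux,ds,np.arange(*rng,2)))))
# expected where plate edges fall
cal=get_calibration('scene');cam=-np.array(cal['R']).T@np.array(cal['t'])
for X in(c+.04*ux+.005*n,c-.05*uy+.005*n):
    d=X-cam;Y=X-d*(n@(X-c))/(n@d);print('top edge appears at',(Y-c)@ux*1e3,(Y-c)@uy*1e3)
```

```text
near A [(24, 249), (26, 251), (28, 251), (30, 248), (32, 241), (34, 229), (36, 218), (38, 218), (40, 228), (42, 239), (44, 243), (46, 239), (48, 225), (50, 202), (52, 182), (54, 177), (56, 184), (58, 194)]
near A [(24, 243), (26, 242), (28, 241), (30, 240), (32, 239), (34, 238), (36, 239), (38, 240), (40, 241), (42, 241), (44, 240), (46, 234), (48, 218), (50, 194), (52, 173), (54, 169), (56, 177), (58, 186)]
near B [(24, 251), (26, 253), (28, 253), (30, 249), (32, 239), (34, 226), (36, 217), (38, 221), (40, 233), (42, 243), (44, 246), (46, 242), (48, 226), (50, 200), (52, 173), (54, 162), (56, 167), (58, 182)]
near B [(24, 244), (26, 242), (28, 241), (30, 241), (32, 240), (34, 240), (36, 241), (38, 242), (40, 243), (42, 244), (44, 243), (46, 236), (48, 218), (50, 191), (52, 165), (54, 155), (56, 160), (58, 174)]
left (-25, 0) [(-34, 104), (-36, 108), (-38, 121), (-40, 141), (-42, 160), (-44, 173), (-46, 174), (-48, 166), (-50, 154), (-52, 150), (-54, 157), (-56, 165), (-58, 164), (-60, 155), (-62, 148), (-64, 151), (-66, 162), (-68, 173), (-70, 178)]
left (-25, 0) [(-34, 247), (-36, 247), (-38, 247), (-40, 247), (-42, 247), (-44, 247), (-46, 247), (-48, 247), (-50, 247), (-52, 248), (-54, 248), (-56, 246), (-58, 239), (-60, 222), (-62, 199), (-64, 185), (-66, 186), (-68, 193), (-70, 195)]
left (5, 30) [(-34, 219), (-36, 221), (-38, 224), (-40, 227), (-42, 229), (-44, 227), (-46, 218), (-48, 203), (-50, 189), (-52, 186), (-54, 193), (-56, 198), (-58, 190), (-60, 169), (-62, 147), (-64, 139), (-66, 147), (-68, 160), (-70, 170)]
left (5, 30) [(-34, 242), (-36, 242), (-38, 242), (-40, 242), (-42, 242), (-44, 243), (-46, 243), (-48, 243), (-50, 243), (-52, 244), (-54, 244), (-56, 241), (-58, 228), (-60, 202), (-62, 174), (-64, 165), (-66, 178), (-68, 198), (-70, 209)]
top edge appears at 35.99830026466985 3.570748887739759
top edge appears at -4.20509014950039 -46.68348912997301
```

```bash
python3 -m jog '[{"grip":255,"travel":[-0.1,-0.04,0.4],"twist":0},{"grip":255,"travel":[-0.1,-0.04,0.4],"twist":0},{"grip":255,"travel":[0.05,0.29,0.04],"twist":0},{"grip":255,"travel":[0,0,0],"twist":0},{"grip":255,"travel":[0,0,0],"twist":0}]' 20
python3 -m jog '[{"grip":255,"travel":[0.07,0.03,-0.28],"twist":0},{"grip":255,"travel":[0.07,0.03,-0.28],"twist":0},{"grip":255,"travel":[0,0,0],"twist":0},{"grip":255,"travel":[0,0,0],"twist":0}]' 10
for i in 1 2; do python3 -m jog '[{"grip":255,"travel":[0.02,0.01,-0.08],"twist":0},{"grip":255,"travel":[0,0,0],"twist":0},{"grip":255,"travel":[0,0,0],"twist":0}]'| grep -E "pos|force"; done
```

```text
time: 13.15
position: [0.5883, 0.1002, 0.1608]
tool_rot: [-0.181, 0.983, -0.0, -0.0]
ft_force: [0.1, -0.3, -1.8]
grip_width: 0.0195
time: 13.55
position: [0.5896, 0.1007, 0.1552]
tool_rot: [-0.181, 0.983, 0.0, -0.0]
ft_force: [-0.4, -0.1, -2.3]
grip_width: 0.0201
position: [0.5899, 0.1009, 0.1548]
ft_force: [-0.4, -0.3, -1.9]
position: [0.5902, 0.1009, 0.1544]
ft_force: [-1.6, -0.2, 1.6]
```

```bash
for i in 1 2 3; do python3 -m jog '[{"grip":255,"travel":[0.01,0,-0.05],"twist":0},{"grip":255,"travel":[0,0,0],"twist":0},{"grip":255,"travel":[0,0,0],"twist":0}]'| grep -E "pos|force"; done
```

```text
position: [0.5902, 0.1009, 0.1543]
ft_force: [-1.9, -0.8, 5.8]
position: [0.5902, 0.1009, 0.1543]
ft_force: [-3.8, -0.9, 8.8]
position: [0.5902, 0.101, 0.1542]
ft_force: [-4.1, -0.2, 10.0]
```

```bash
python3 -m jog '[{"grip":255,"travel":[0,0,0.015],"twist":0},{"grip":255,"travel":[0,0,0],"twist":0},{"grip":255,"travel":[0,0,0],"twist":0}]' 20
python3 - <<'E'
from h import *
from fit import face
p=np.load('p.npy');c,ux,uy,n=face(p)
g=snap('scene','scene6.png')[...,1].astype(np.float32)
F=[]
for i in range(8): snap('scene');F.append(get_obs()['ft_force'])
F=np.mean(F,0);print('F',F,'normal',F@n,'normal incl. weight 1.5N',(F+[0,0,1.5])@n)
def prof(f,ds,es):
    q=[proj('scene',np.array([f(d,e) for e in es])).astype(np.float32) for d in ds]
    return [int(cv2.remap(g,a[:,:1],a[:,1:],cv2.INTER_CUBIC).mean()) for a in q]
ds=np.arange(30,58,2)
for r in((-45,-15),(10,40)): print('near',list(zip(ds.tolist(),prof(lambda d,e:c+d/1e3*ux+e/1e3*uy,ds,np.arange(*r,2)))))
ds=np.arange(40,68,2)
for r in((-25,0),(5,30)): print('left',list(zip(ds.tolist(),prof(lambda d,e:c-d/1e3*uy+e/1e3*ux,ds,np.arange(*r,2)))))
x0,y0,s=355,178,12
h=(np.clip((g[y0:y0+50,x0:x0+66]-110)/145,0,1)**2*255).astype(np.uint8)
cv2.imwrite('pics/s6.png',cv2.resize(h,None,fx=s,fy=s,interpolation=2))
E
```

```text
time: 15.35
position: [0.5902, 0.101, 0.1542]
tool_rot: [-0.181, 0.983, -0.0, 0.0]
ft_force: [-3.3, -0.6, 8.9]
grip_width: 0.02
F [-3.98995668 -0.65499782  9.47060598] normal 10.157651477656128 normal incl. weight 1.5N 11.61075427691667
near [(30, 249), (32, 246), (34, 237), (36, 224), (38, 215), (40, 219), (42, 231), (44, 239), (46, 238), (48, 225), (50, 202), (52, 182), (54, 177), (56, 184)]
near [(30, 253), (32, 249), (34, 240), (36, 227), (38, 220), (40, 224), (42, 234), (44, 242), (46, 240), (48, 226), (50, 199), (52, 173), (54, 162), (56, 167)]
left [(40, 165), (42, 175), (44, 173), (46, 163), (48, 153), (50, 153), (52, 163), (54, 174), (56, 176), (58, 169), (60, 156), (62, 147), (64, 151), (66, 162)]
left [(40, 235), (42, 233), (44, 222), (46, 204), (48, 190), (50, 190), (52, 201), (54, 213), (56, 217), (58, 206), (60, 180), (62, 153), (64, 141), (66, 146)]
```

View pics/s6.png

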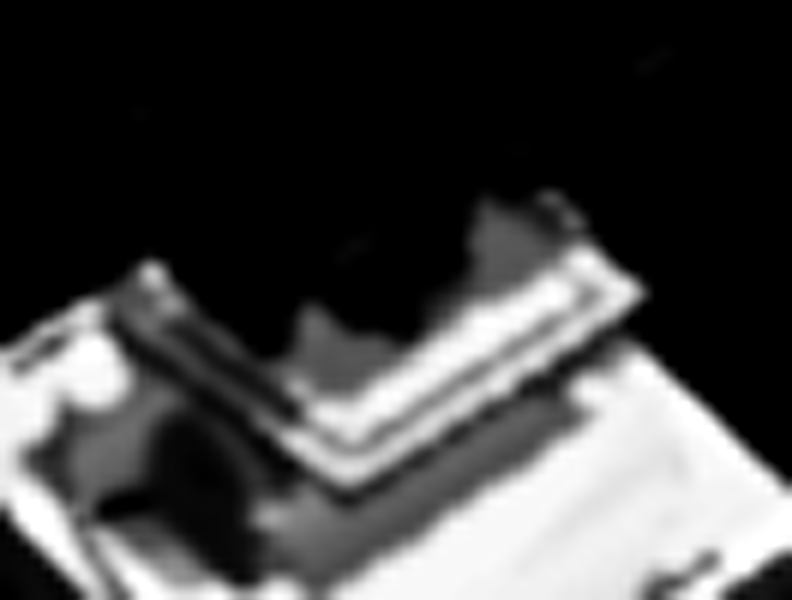

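```bash
python3 -c "
from h import *
o=get_obs();print(o['time'],o['ft_force'],o['grip_width'],hand_in())"
```

```text
the job is handed in; nothing more can be done
15.8 [-5.16846901 -1.35927377  9.70457327] 0.020168522697322264 None
```

The servo plate is lying flat on the tilting platform, still gripped and pressed with about 10 N, and I handed the job in at 15.8 s. I gripped the natural-wood plate by its servo. The moves allow no tool tilt, so I touched the uphill edge to the platform and let the plate pivot between the pads until flush. At that point it was about 3 mm off centre. I lifted it slightly, shifted it and pressed it down again.

**Last checks:**
- **Centring:** in the last picture the plate is within about 1 mm of centre. I could only measure the uphill and right-hand (-y) margins, because the arm hid the other two sides.
- **Edges:** parallel to the platform's to within what I could measure; each of those two margins was the same at both ends.
- **Flushness:** judged from the force rising sharply at contact and an even seam in the picture, not measured directly.
- **Push:** the averaged wrist force along the platform's normal was 10.2 N, or about 11.6 N counting the weight of the held plate. The readings vary by about 1 N. The last single reading was a little higher sideways (-5.2, -1.4, 9.7 N).
- **Platform angle:** its visible edges had not moved between the first and last pictures. My slope estimate of 14.4° is just under the stated 15 to 34° range, so it may be off by a degree or so. The final fit came from contact, not from that number.
- **Bystanders:** the arm went near none of them, but I did not measure them again at the end.

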